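# Load the cobbler's thread stands

## Task

Set up the thread for the patching machine: put each of the four big thread spools over the spindle of the stand whose felt has the spool's colour, standing upright and resting on the felt. Leave the two small bobbins standing where they are, and let go of everything.

Things in the scene. Friction and masses are not known exactly. Their poses are not given: they have to be found in the camera images.
- red_spool_center (a point): Centre (half-way up, on the axis) of the big loose red thread spool: a plain upright tube of wound red thread, 50 mm across and 60 mm tall, about 0.09 kg, with a round bore 24 mm wide straight through it along its axis (its z axis, up); both ends are alike, so either may be up. It stands on the bench at the start, so this point is then 30 mm above the bench; seated on a stand it is 40 mm above the bench.
- yellow_spool_center (a point): Centre (half-way up, on the axis) of the big loose yellow thread spool: a plain upright tube of wound yellow thread, 50 mm across and 60 mm tall, about 0.09 kg, with a round bore 24 mm wide straight through it along its axis (its z axis, up); both ends are alike, so either may be up. It stands on the bench at the start, so this point is then 30 mm above the bench; seated on a stand it is 40 mm above the bench.
- blue_spool_center (a point): Centre (half-way up, on the axis) of the big loose blue thread spool: a plain upright tube of wound blue thread, 50 mm across and 60 mm tall, about 0.09 kg, with a round bore 24 mm wide straight through it along its axis (its z axis, up); both ends are alike, so either may be up. It stands on the bench at the start, so this point is then 30 mm above the bench; seated on a stand it is 40 mm above the bench.
- white_spool_center (a point): Centre (half-way up, on the axis) of the big loose white thread spool: a plain upright tube of wound white thread, 50 mm across and 60 mm tall, about 0.09 kg, with a round bore 24 mm wide straight through it along its axis (its z axis, up); both ends are alike, so either may be up. It stands on the bench at the start, so this point is then 30 mm above the bench; seated on a stand it is 40 mm above the bench.
- red_stand: Spindle stand with red felt, screwed to the bench: a dark steel disc 70 mm across with a red felt disc on it, 10 mm thick in all, and in its middle an upright bare steel spindle 8 mm across whose tip is 48 mm above the bench. The red spool belongs here. Origin: on the bench at the spindle's axis; z is up.
- yellow_stand: Spindle stand with yellow felt, screwed to the bench: a dark steel disc 70 mm across with a yellow felt disc on it, 10 mm thick in all, and in its middle an upright bare steel spindle 8 mm across whose tip is 48 mm above the bench. The yellow spool belongs here. Origin: on the bench at the spindle's axis; z is up.
- blue_stand: Spindle stand with blue felt, screwed to the bench: a dark steel disc 70 mm across with a blue felt disc on it, 10 mm thick in all, and in its middle an upright bare steel spindle 8 mm across whose tip is 48 mm above the bench. The blue spool belongs here. Origin: on the bench at the spindle's axis; z is up.
- white_stand: Spindle stand with white felt, screwed to the bench: a dark steel disc 70 mm across with a white felt disc on it, 10 mm thick in all, and in its middle an upright bare steel spindle 8 mm across whose tip is 48 mm above the bench. The white spool belongs here. Origin: on the bench at the spindle's axis; z is up.
- red_bobbin_center (a point): Centre of a small loose red bobbin, 30 mm across and 28 mm tall with no bore, standing on the bench: a bystander, to be left where it is.
- blue_bobbin_center (a point): Centre of a small loose blue bobbin, 30 mm across and 28 mm tall with no bore, standing on the bench: a bystander, to be left where it is.
Not all that is in view belongs to the job. Leave any turquoise look-alike of the yellow_stand alone.

How it is judged:
By the outcome, as a careful person would: the job done as asked, in the order asked, and still so for the second after the job is handed in, with the robot touching nothing.
It also fails if it takes over 99 s, if anything falls off the work surface, if the arm or the gripper's body presses on something with over 40 N, if the wrist force passes 120 N, or if a joint passes its speed limit or range.

## Robot

A 6-joint arm with a two-finger parallel gripper is mounted at the origin on the work surface. World frame = base frame: x ahead of the robot, y to its left, z up, the work surface at z = 0. Lengths are in mm, angles in rad, forces in N, time in s.
With the tool pointing down it reaches from about 325 to 850 mm from the base axis. Payload 4.4 kg.
Tool frame: the origin (TCP) lies at the very end of the fingers, on their centre line; the grasp point (between the pads) lies 19 mm behind it; z points along the fingers, y is the direction in which the jaws open and shut (so a half turn about z gives the same grasp; the last joint's range is limited). The gripper opens to 94 mm and grips with 3 to 60 N. Pads are 16 mm wide; open, the fingers measure 119 mm over their backs; the gripper's body (75 mm by 177 mm) begins 78 mm behind the grasp point.
Start: joints at [1.147, 0.207, 1.542, -0, 1.393, -0.15], TCP at [154.931, 553.736, 205.447] pointing down, gripper open.
Joint ranges: [-2.73, 2.73], [-0.86, 2.22], [0.23, 2.46], [-1.11, 4.25], [0.08, 2.63], [-2.82, 2.82]. Speed limits (rad/s): [2.79, 2.79, 3.14, 3.14, 3.14, 3.14].

## Interface

Orientations are given as a 3x3 rotation matrix whose columns are the frame's x, y, z axes.
In Python, from bench import arm, optics, workorder, models gives the robot as it stands.
- The arm moves only by the shell command python3 -m pendant 'ROWS' [FORCE]. ROWS is JSON, a list of rows, each a list of 7 numbers: the shift along the tool's x, y, z in m, then the turn, a rotation vector about the tool's x, y, z in degrees, then the finger opening in m, from 0 to 0.094. A call has 1 to 5 rows; each row shifts and turns the commanded pose from where the row before left it, along the tool's axes as they then stand; what a row does not reach is not made up. A row lasts 1/12 s, in which the tool goes at most 41.7 mm and 7.16 degrees, less where a joint would pass 70% of its speed; a pose out of reach is approached as far as the arm can. A call with a gripper value outside its range is refused whole. The fingers move at their own pace and stop on an object; FORCE is the grip in N (left out, the last holds). Time passes only in rows, so rows that do not move let the fingers close. It gives the time, the measured TCP pose, the force and the opening at its end, in the units of the state.
- arm.read_state(): the state, without advancing time (a new reading comes with each control period).
- optics.camera(name): name is "side" or "top"; returns the picture (384x512x3 uint8, red, green, blue); there is no depth.
- optics.camera_params(name): a dict with "mtx" (3x3 intrinsics, pixels), "k1" (the pictures are not rectified: a ray, as slopes to the right and down, at radius r is drawn at 1 + k1 r^2 times it, then the intrinsics apply), "cam_to_world" (4x4, takes a point from camera to world coordinates). Camera axes: x right, y down, z forward; pixel columns grow to the right and rows downward; lengths in mm; the calibration is good to about 2 mm. A picture is of the moment at which its call begins. camera_params takes no time and is no camera call.
- workorder.finish_job(): hands the job in, once; it reports no verdict.
Trained networks look in the newest picture that a camera, given by its name, has taken for a name from the list of things; names that differ only in an ending like _2 or _b are one class to them, and where a whole thing is asked for, a point or a joint stands for the part that bears it (a point fixed in the world has none). Each returns a list of dicts, best first, with "p" (0 to 1); they miss things now and then, are a little off and sometimes report something else, mostly with a low value. They report only what shows in the picture. A call takes as long as a camera call. They do not tell look-alikes from the thing itself.
- models.regions_of(camera, query): "region" (384x512 bool, what is visible of it) and "box" ([left, top, right, bottom] in pixels, round what is visible of it).
The state is a dict: "time": time; "joint_positions": joint angles; "joint_vel": joint speeds; "joint_efforts": joint torques, N m; "tcp_pos": TCP position; "tcp_rot": TCP orientation; "contact_force": force on the tool from outside, world axes, zero at the start; "wrist_torque": the same for the moment, N m; "finger_gap": opening from 0.0 (shut) to 1.0 (fully open).
Only numpy, scipy, OpenCV 4.12 (cv2) and the standard library are available. Lean on these libraries where they do the work, as an engineer would, in place of code of your own. Each camera call takes 0.05 s, during which the arm holds its last target. There are 200 camera calls.

## Working session

There is one attempt and no reset: what is moved stays moved. The work goes in short steps, Python scripts to look and compute and a shell command to move; the robot and the scene stay as the last step left them, time stands still between calls to the robot, and variables do not carry over. Pictures are saved under pics/ and viewed, about 12 in all and at most 16, crops included, and the job is handed in when it is done.

```bash
mkdir -p pics; ls
python3 - <<'E'
from bench import arm, optics
import cv2
for c in("top","side"):
    cv2.imwrite(f"pics/{c}0.png",optics.camera(c)[:,:,::-1])
    print(optics.camera_params(c))
s=arm.read_state();print(s)
E
```

```text
pics
{'mtx': array([[459.96034906,   0.        , 253.66430359],
       [  0.        , 459.96034906, 197.31811843],
       [  0.        ,   0.        ,   1.        ]]), 'k1': -0.03243142347085351, 'cam_to_world': array([[-1.87592593e-02, -9.98049990e-01,  5.95340933e-02,
         4.31903386e+02],
       [-9.99248788e-01,  2.07347660e-02,  3.27403298e-02,
        -1.51773871e+01],
       [-3.39109113e-02, -5.88751862e-02, -9.97689211e-01,
         1.15984517e+03],
       [ 0.00000000e+00,  0.00000000e+00,  0.00000000e+00,
         1.00000000e+00]])}
{'mtx': array([[392.37750937,   0.        , 257.62201956],
       [  0.        , 392.37750937, 193.08332899],
       [  0.        ,   0.        ,   1.        ]]), 'k1': -0.0287290423028054, 'cam_to_world': array([[-9.98866314e-01, -2.27388514e-02,  4.18214315e-02,
         4.90250933e+02],
       [-4.67867249e-02,  6.30984446e-01, -7.74383387e-01,
         7.64378975e+02],
       [-8.78008402e-03, -7.75462167e-01, -6.31332984e-01,
         6.42246724e+02],
       [ 0.00000000e+00,  0.00000000e+00,  0.00000000e+00,
         1.00000000e+00]])}
{'time': 0.1, 'joint_positions': array([ 1.14750054e+00,  2.07349483e-01,  1.54278697e+00, -2.47949488e-05,
        1.39346889e+00, -1.50490497e-01]), 'joint_vel': array([-6.19238356e-04, -3.30279859e-04, -4.52690299e-03,  1.93137884e-03,
       -5.64290721e-05,  6.39686533e-04]), 'joint_efforts': array([ 3.05980393e-04, -3.71865749e+01, -2.82292092e+01,  6.99471426e-02,
        3.11286666e-02, -5.85032763e-05]), 'tcp_pos': array([154.64248085, 553.07531812, 204.40999943]), 'tcp_rot': array([[-9.63019921e-01,  2.69428998e-01, -8.04495559e-04],
       [ 2.69430056e-01,  9.63018193e-01, -1.84507501e-03],
       [ 2.77627150e-04, -1.99359927e-03, -9.99997974e-01]]), 'contact_force': array([0.13305767, 0.07134236, 0.84328885]), 'wrist_torque': array([ 0.0711575 , -0.02708617, -0.03817983]), 'finger_gap': 1.000995433997259}
```

View pics/top0.png

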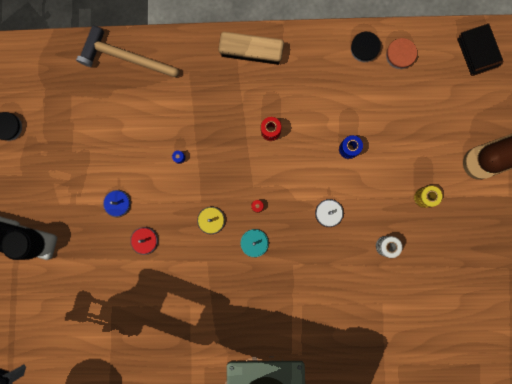

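View pics/side0.png

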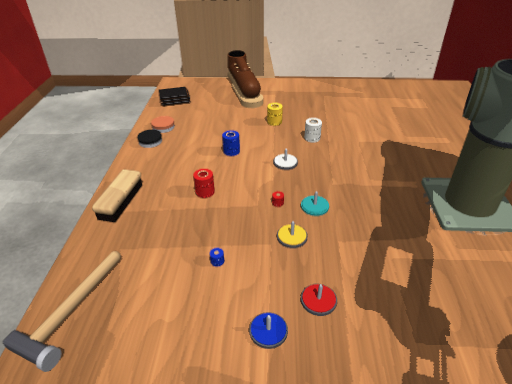

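In the top view, red things are the spool (271,128), the bobbin (258,205) and the stand (144,240). Blue things are the spool (351,147), the bobbin (179,157) and the stand (117,203). Yellow has a spool (431,196) and a stand (211,220), with a turquoise look-alike at (255,243) to leave alone. White has a spool (390,247) and a stand (329,213). I'll fit known shapes to the network boxes in both cameras.

```bash
cat > h.py <<'E'
import numpy as np, cv2
from scipy.optimize import least_squares
from bench import arm, optics, models
P={c:optics.camera_params(c) for c in("top","side")}
def proj(c,X):
    p=P[c];T=np.linalg.inv(p["cam_to_world"]);q=np.atleast_2d(X)@T[:3,:3].T+T[:3,3]
    s=q[:,:2]/q[:,2:];s=s*(1+p["k1"]*(s**2).sum(1,keepdims=True))
    return s@p["mtx"][:2,:2].T+p["mtx"][:2,2]
def cyl(x,y,r,z0,z1):
    a=np.linspace(0,2*np.pi,72,endpoint=False)
    return np.vstack([np.c_[x+r*np.cos(a),y+r*np.sin(a),0*a+z] for z in(z0,z1)])
def box(c,*a):
    q=proj(c,cyl(*a));return np.r_[q.min(0),q.max(0)]
def fit(boxes,r,z0,z1,g=(500,0)):
    f=lambda v:np.concatenate([box(c,*v,r,z0,z1)-b for c,b in boxes])
    s=least_squares(f,g,loss="soft_l1");return s.x,np.abs(s.fun).max(),s.fun
E
python3 - <<'E'
from h import *
pics={c:optics.camera(c) for c in("top","side")}
for n in "red yellow blue white".split():
  for k,(r,z0,z1) in {"spool_center":(25,0,60),"stand":(35,0,10)}.items():
    D={c:models.regions_of(c,f"{n}_{k}") for c in P}
    for c in P: print(n,k,c,[(round(d["p"],2),list(np.round(d["box"]))) for d in D[c][:3]])
    out=[]
    for cs in(("top",),("side",),("top","side")):
        b=[]
        for c in cs:
            if D[c]:
                bx=np.array(D[c][0]["box"],float)
                m=D[c][0]["region"];ys,xs=np.where(m);
                b.append((c,np.array([xs.min(),ys.min(),xs.max()+1,ys.max()+1.])-.5*1))
        if b:
            x,e,_=fit(b,r,z0,z1);out.append((cs[0][0]+cs[-1][0],np.round(x,1).tolist(),round(e,1)))
    print("   ",out)
E
```

```text
red spool_center top [(0.78, [np.float64(259.0), np.float64(117.0), np.float64(281.0), np.float64(141.0)])]
red spool_center side [(0.8, [np.float64(193.0), np.float64(170.0), np.float64(215.0), np.float64(202.0)])]
    [('tt', [667.5, -24.2], np.float64(0.2)), ('ss', [670.6, -22.7], np.float64(0.8)), ('ts', [669.1, -23.8], np.float64(1.0))]
red stand top [(0.55, [np.float64(131.0), np.float64(224.0), np.float64(159.0), np.float64(257.0)])]
red stand side [(0.63, [np.float64(302.0), np.float64(280.0), np.float64(336.0), np.float64(315.0)])]
    [('tt', [397.4, 303.3], np.float64(0.2)), ('ss', [400.0, 302.1], np.float64(0.8)), ('ts', [399.0, 302.8], np.float64(1.0))]
yellow spool_center top [(0.91, [np.float64(413.0), np.float64(187.0), np.float64(439.0), np.float64(206.0)])]
yellow spool_center side [(0.8, [np.float64(265.0), np.float64(102.0), np.float64(283.0), np.float64(126.0)]), (0.6, [np.float64(273.0), np.float64(225.0), np.float64(308.0), np.float64(248.0)])]
    [('tt', [490.6, -403.0], np.float64(1.0)), ('ss', [495.0, -396.4], np.float64(0.2)), ('ts', [492.2, -401.8], np.fl
[... 1278 characters left out ...]
t64(1.6))]
white spool_center top [(0.72, [np.float64(377.0), np.float64(235.0), np.float64(405.0), np.float64(258.0)])]
white spool_center side [(0.94, [np.float64(306.0), np.float64(117.0), np.float64(322.0), np.float64(145.0)])]
    [('tt', [372.4, -304.0], np.float64(0.4)), ('ss', [375.4, -300.0], np.float64(0.4)), ('ts', [373.4, -303.6], np.float64(1.0))]
white stand top [(0.67, [np.float64(318.0), np.float64(200.0), np.float64(343.0), np.float64(226.0)])]
white stand side [(0.62, [np.float64(275.0), np.float64(155.0), np.float64(298.0), np.float64(172.0)])]
    [('tt', [457.6, -163.5], np.float64(0.6)), ('ss', [459.8, -163.8], np.float64(0.5)), ('ts', [458.7, -163.6], np.float64(1.0))]
```

Run:
```python
from h import *
t=optics.camera("top");s=optics.camera("side")
bt=(np.array([199,207,223,233.])+[0,0,.5,.5]);bs=np.array([276,224,308,247.])+[0,0,.5,.5]
print("ystand",fit([("top",bt),("side",bs)],35,0,10)[:2],fit([("top",bt)],35,0,10)[0])
bb={"rb":("red_bobbin_center"),"bb":"blue_bobbin_center"}
Y=fit([("top",bt),("side",bs)],35,0,10)[0]
L={"rs":(669,-24),"ys":(492,-401),"bs":(618.5,-217),"ws":(373.5,-303)};S={"r":(399,303),"y":Y,"b":(495,371),"w":(458.7,-163.6)}
for n in bb.values():
    b=[(c,np.array(models.regions_of(c,n)[0]["box"],float)) for c in P];v=fit(b,15,0,28);print(n,v[0].round(1),v[1].round(1));L[n]=v[0]
k=4
def draw(c,im):
    im=cv2.resize(im[:,:,::-1],None,fx=k,fy=k,interpolation=cv2.INTER_NEAREST)
    def ring(x,y,r,z,col): cv2.polylines(im,[np.int32((proj(c,cyl(x,y,r,z,z)[:72])+.5)*k)],True,col,1)
    for n,(x,y) in L.items():
        if len(n)==2: ring(x,y,25,60,(0,255,0));ring(x,y,25,0,(255,0,255));ring(x,y,12,60,(0,255,0))
        else: ring(x,y,15,28,(0,255,0))
    for x,y in S.values(): ring(x,y,35,10,(0,255,0));ring(x,y,4,48,(255,255,0))
    return im
def tile(im,pts,c,z):
    o=[]
    for x,y in pts:
        u,v=(proj(c,[[x,y,z]])[0]*k).astype(int);o.append(cv2.resize(im[v-96:v+96,u-96:u+96],(200,200)))
    return np.hstack(o)
R=[]
for c,im in(("top",t),("side",s)):
    d=draw(c,im);R+=[tile(d,[L[n] for n in("rs","ys","bs","ws")],c,30),tile(d,S.values(),c,10)]
cv2.imwrite("pics/fit1.png",cv2.resize(np.vstack(R),(600,600)))
cv2.imwrite("pics/fit1.png",np.vstack(R)[:, :][:800]) if 0 else None
```

```text
ystand (array([446.18490652, 131.45436965]), np.float64(2.2091645201964525)) [445.22949996 130.51412016]
red_bobbin_center [478.5  15.1] 3.4
blue_bobbin_center [606.1 215.3] 2.8
```

View pics/fit1.png

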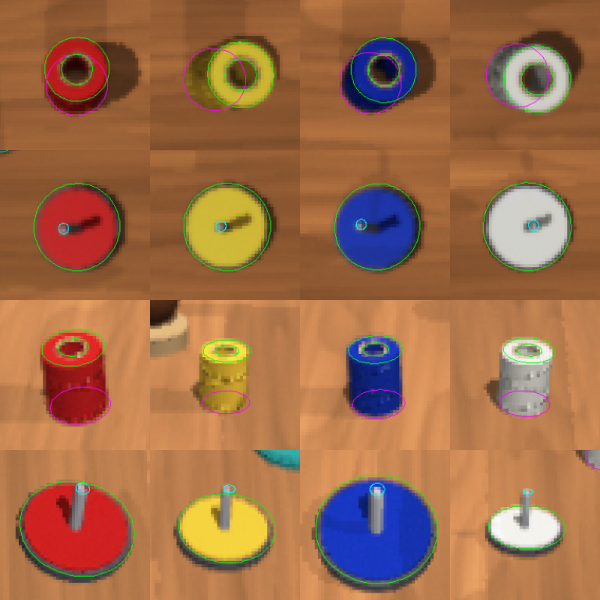

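The overlays match to within 1–3 mm, and every choice fits its description. Next I turn the tool so its y axis points along world X, which makes a tool shift equal to (dY, dX, -dZ).

```bash
python3 -m pendant '[[0,0,0,0,0,6.75,0.094],[0,0,0,0,0,6.75,0.094],[0,0,0,0,0,6.75,0.094],[0,0,0,0,0,6.75,0.094],[0,0,0,0,0,6.75,0.094]]' 12
python3 -m pendant '[[0,0,0,0,0,6.75,0.094],[0,0,0,0,0,6.75,0.094],[0,0,0,0,0,6.75,0.094],[0,0,0,0,0,6.75,0.094],[0,0,0,0,0,6.75,0.094]]'
python3 -m pendant '[[0,0,0,0,0,6.8,0.094],[0,0,0,0,0,0,0.094]]'
cat >> h.py <<'E'
def go(x,y,z=None):
    s=arm.read_state();p=s["tcp_pos"];R=s["tcp_rot"];d=np.array([x,y,p[2] if z is None else z])-p
    a=np.degrees(cv2.Rodrigues(R.T@np.array([[0,1,0],[1,0,0],[0,0,-1.]]).T)[0].ravel())
    print("t",round(s["time"],2),"tcp",p.round(1),"shift",(R.T@d).round(1),"turn",a.round(2),"F",s["contact_force"].round(1),"gap",round(s["finger_gap"]*94,1))
E
python3 -c "from h import *;go(669,-24)"
```

```text
time: 1.72
tcp_pos: [154.9, 553.7, 205.4]
tcp_rot: [[-0.647, 0.763, -0.0], [0.763, 0.647, -0.0], [0.0, -0.0, -1.0]]
contact_force: [0.1, 0.1, -0.0]
finger_gap: 1.0
time: 2.13
tcp_pos: [154.9, 553.7, 205.5]
tcp_rot: [[-0.114, 0.994, -0.0], [0.994, 0.114, 0.0], [0.0, -0.0, -1.0]]
contact_force: [0.3, 0.4, -0.7]
finger_gap: 0.999
time: 2.3
tcp_pos: [154.9, 553.7, 205.5]
tcp_rot: [[0.001, 1.0, 0.0], [1.0, -0.001, 0.0], [0.0, 0.0, -1.0]]
contact_force: [-0.1, -0.1, -0.5]
finger_gap: 1.0
t 2.3 tcp [154.9 553.7 205.5] shift [-577.4  514.5   -0. ] turn [ 0.   -0.   -0.04] F [-0.1 -0.1 -0.5] gap 94.0
```

```bash
python3 -m pendant '[[-0.0289,0.0257,0,0,0,0,0.094],[-0.0289,0.0257,0,0,0,0,0.094],[-0.0289,0.0257,0,0,0,0,0.094],[-0.0289,0.0257,0,0,0,0,0.094],[-0.0289,0.0257,0,0,0,0,0.094]]' |head -2
python3 -m pendant '[[-0.0289,0.0257,0,0,0,0,0.094],[-0.0289,0.0257,0,0,0,0,0.094],[-0.0289,0.0257,0,0,0,0,0.094],[-0.0289,0.0257,0,0,0,0,0.094],[-0.0289,0.0257,0,0,0,0,0.094]]' |head -2
python3 -m pendant '[[-0.0289,0.0257,0,0,0,0,0.094],[-0.0289,0.0257,0,0,0,0,0.094],[-0.0289,0.0257,0,0,0,0,0.094],[-0.0289,0.0257,0,0,0,0,0.094],[-0.0289,0.0257,0,0,0,0,0.094]]' |head -2
python3 -m pendant '[[-0.0289,0.0257,0,0,0,0,0.094],[-0.0289,0.0257,0,0,0,0,0.094],[-0.0289,0.0257,0,0,0,0,0.094],[-0.0289,0.0257,0,0,0,0,0.094],[0,0,0,0,0,0,0.094]]' |head -2
python3 - <<'E'
from h import *
go(669,-24,25)
E
```

```text
time: 2.72
tcp_pos: [284.4, 408.1, 205.6]
time: 3.13
tcp_pos: [413.3, 263.5, 205.8]
time: 3.55
tcp_pos: [542.0, 119.0, 205.6]
time: 3.97
tcp_pos: [647.5, -1.0, 204.6]
t 3.97 tcp [647.5  -1.  204.6] shift [-22.4  21.1 179.7] turn [ 0.13  0.17 -0.08] F [-0.5  0.6 -0.8] gap 93.8
```

```bash
python3 -m pendant '[[-0.022,0.021,0,0,0,0,0.094],[0,0,0.03,0,0,0,0.094],[0,0,0.03,0,0,0,0.094],[0,0,0.03,0,0,0,0.094],[0,0,0,0,0,0,0.094]]' |head -2
python3 - <<'E'
from h import *
go(669,-24,25)
cv2.imwrite("pics/a.png",optics.camera("top")[:,:,::-1])
go(669,-24,25)
E
```

```text
time: 4.38
tcp_pos: [659.2, -15.8, 107.5]
t 4.38 tcp [659.2 -15.8 107.5] shift [-8.4 11.  82.4] turn [-0.81 -0.13  0.2 ] F [-1.8  0.  -1.3] gap 93.7
t 4.43 tcp [661.1 -16.  110.9] shift [-8.2  8.7 85.8] turn [-0.56 -0.09  0.19] F [-0.1  0.5  0.2] gap 94.3
```

View pics/a.png

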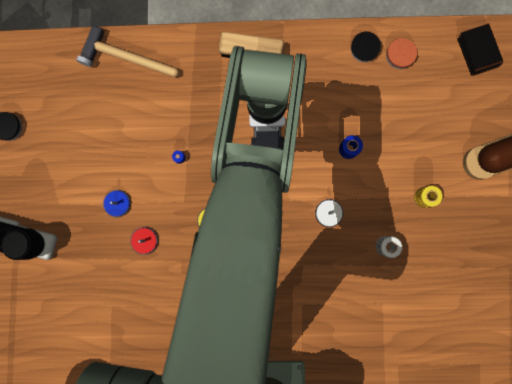

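The arm hides the spool from the top camera and its dynamics lag by a few mm, so a settling row is needed. The jaws stand over the red spool; next I correct and descend.

```bash
python3 -m pendant '[[-0.007,0.005,0,0,0,0,0.094],[0,0,0,0,0,0,0.094],[0,0,0,0,0,0,0.094],[0,0,0,0,0,0,0.094]]' |head -2
python3 - <<'E'
from h import *
go(669,-24,25)
E
```

```text
time: 4.77
tcp_pos: [671.7, -24.1, 118.2]
t 4.77 tcp [671.7 -24.1 118.2] shift [ 0.1 -3.1 93.1] turn [0.25 0.04 0.08] F [-0.4 -0.4 -0.5] gap 94.0
```

```bash
python3 -m pendant '[[0,0,0.024,0,0,0,0.094],[0,0,0.024,0,0,0,0.094],[0,0,0.022,0,0,0,0.094],[0,0,0.02,0,0,0,0.094],[0,0,0,0,0,0,0.094]]' |head -2
python3 -m pendant '[[0,0,0,0,0,0,0.094],[0,0,0,0,0,0,0.094],[0,0,0,0,0,0,0.094]]' |head -2
python3 - <<'E'
from h import *
go(669,-24,25)
im=optics.camera("side");cv2.imwrite("pics/b.png",cv2.resize(im[100:250,130:330,::-1],None,fx=3,fy=3))
E
```

```text
time: 5.18
tcp_pos: [666.6, -23.1, 21.5]
time: 5.43
tcp_pos: [672.0, -24.0, 28.1]
t 5.43 tcp [672.  -24.   28.1] shift [ 0.  -3.   3.1] turn [0.26 0.04 0.08] F [ 0.8 -0.2 -0.6] gap 93.8
```

View pics/b.png

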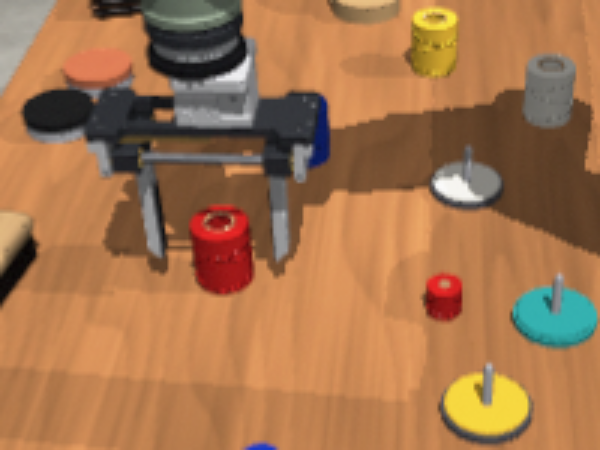

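The jaws straddle the red spool: tips at crop (152,258) and (280,262), spool centre near (222,255). Closing.

```bash
python3 -m pendant '[[0,-0.003,0.004,0,0,0,0.03],[0,0,0,0,0,0,0.03],[0,0,0,0,0,0,0.03],[0,0,0,0,0,0,0.03],[0,0,0,0,0,0,0.03]]' 20
python3 -m pendant '[[0,0,0,0,0,0,0.03],[0,0,0,0,0,0,0.03],[0,0,0,0,0,0,0.03]]'
python3 - <<'E'
from h import *
go(399,303)
E
```

```text
time: 5.9
tcp_pos: [667.0, -23.7, 21.5]
tcp_rot: [[-0.001, 1.0, 0.0], [1.0, 0.001, -0.0], [-0.0, 0.0, -1.0]]
contact_force: [-0.4, 1.1, -0.4]
finger_gap: 0.68
time: 6.15
tcp_pos: [667.2, -23.7, 21.5]
tcp_rot: [[-0.001, 1.0, 0.0], [1.0, 0.001, -0.0], [-0.0, 0.0, -1.0]]
contact_force: [-0.3, 0.6, 0.3]
finger_gap: 0.535
t 6.15 tcp [667.2 -23.7  21.5] shift [ 3.271e+02 -2.678e+02 -1.000e-01] turn [0.02 0.   0.07] F [-0.3  0.6  0.3] gap 50.3
```

```bash
python3 -m pendant '[[0,0,0,0,0,0,0.03],[0,0,-0.02,0,0,0,0.03],[0,0,-0.025,0,0,0,0.03],[0,0,-0.025,0,0,0,0.03],[0,0,-0.02,0,0,0,0.03]]'
python3 -m pendant '[[0.0273,-0.0223,0,0,0,0,0.03],[0.0273,-0.0223,0,0,0,0,0.03],[0.0273,-0.0223,0,0,0,0,0.03],[0.0273,-0.0223,0,0,0,0,0.03],[0.0273,-0.0223,0,0,0,0,0.03]]' |head -2
python3 -m pendant '[[0.0273,-0.0223,0,0,0,0,0.03],[0.0273,-0.0223,0,0,0,0,0.03],[0.0273,-0.0223,0,0,0,0,0.03],[0.0273,-0.0223,0,0,0,0,0.03],[0.0273,-0.0223,0,0,0,0,0.03]]' |head -2
python3 -m pendant '[[0.0273,-0.0223,0,0,0,0,0.03],[0.0268,-0.0223,0,0,0,0,0.03],[0,0,0,0,0,0,0.03],[0,0,0,0,0,0,0.03],[0,0,0,0,0,0,0.03]]' |head -2
python3 - <<'E'
from h import *
go(399,303)
im=optics.camera("side");cv2.imwrite("pics/c.png",cv2.resize(im[180:380,200:420,::-1],None,fx=2.5,fy=2.5))
d=models.regions_of("side","red_spool_center");print([(x["p"],x["box"]) for x in d[:2]])
z=arm.read_state()["tcp_pos"][2]-21.5
for x,e,_ in [fit([("side",np.array(d[0]["box"],float))],25,z,z+60,(400,300))]:print(x,e)
E
```

```text
time: 6.57
tcp_pos: [667.1, -23.8, 112.8]
tcp_rot: [[-0.001, 1.0, 0.0], [1.0, 0.001, -0.0], [-0.0, 0.0, -1.0]]
contact_force: [-0.1, 0.4, -0.7]
finger_gap: 0.539
time: 6.98
tcp_pos: [553.6, 113.6, 111.1]
time: 7.4
tcp_pos: [442.0, 249.9, 111.3]
time: 7.82
tcp_pos: [399.1, 302.8, 111.4]
t 7.82 tcp [399.1 302.8 111.4] shift [ 0.2 -0.1 -0. ] turn [0.02 0.03 0.11] F [ 0.8  0.4 -2.1] gap 50.6
[(0.94, [310.0, 238.2, 343.9, 282.9])]
[396.44149483 305.17593747] 0.6978224613714019
```

View pics/c.png

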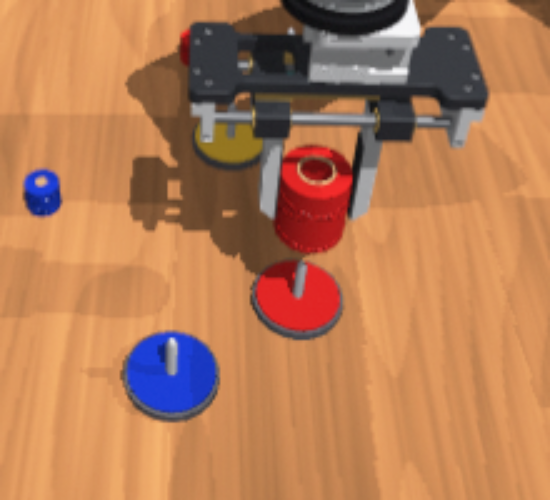

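Red spool held upright over the red stand (spindle tip at crop (301,263)). The side view suggests a 3 mm offset, so I nudge half of it and lower.

```bash
python3 -m pendant '[[-0.002,0.002,0.02,0,0,0,0.03],[0,0,0.02,0,0,0,0.03],[0,0,0.02,0,0,0,0.03],[0,0,0.018,0,0,0,0.03],[0,0,0,0,0,0,0.03]]' 
python3 -m pendant '[[0,0,0,0,0,0,0.094],[0,0,0,0,0,0,0.094],[0,0,0,0,0,0,0.094],[0,0,0,0,0,0,0.094],[0,0,0,0,0,0,0.094]]'
python3 - <<'E'
from h import *
go(399,303)
E
```

```text
time: 8.33
tcp_pos: [400.5, 299.0, 30.9]
tcp_rot: [[0.002, 1.0, -0.004], [1.0, -0.002, -0.002], [-0.002, -0.004, -1.0]]
contact_force: [0.2, -0.1, -1.0]
finger_gap: 0.537
time: 8.75
tcp_pos: [401.6, 301.3, 34.4]
tcp_rot: [[-0.001, 1.0, 0.002], [1.0, 0.001, 0.001], [0.001, 0.002, -1.0]]
contact_force: [0.3, -0.2, -0.7]
finger_gap: 0.852
t 8.75 tcp [401.6 301.3  34.4] shift [ 1.7 -2.6 -0. ] turn [ 0.09 -0.05  0.06] F [ 0.3 -0.2 -0.7] gap 80.1
```

```bash
python3 -m pendant '[[0,0,-0.015,0,0,0,0.094],[0,0,-0.025,0,0,0,0.094],[0,0,-0.025,0,0,0,0.094],[0,0,-0.025,0,0,0,0.094],[0,0,0,0,0,0,0.094]]' |head -2
python3 -m pendant '[[-0.039,0.005,0,0,0,0,0.094],[-0.039,0.005,0,0,0,0,0.094],[-0.039,0.005,0,0,0,0,0.094],[-0.039,0.005,0,0,0,0,0.094],[-0.039,0.005,0,0,0,0,0.094]]' |head -2
python3 -m pendant '[[-0.039,0.005,0,0,0,0,0.094],[-0.039,0.005,0,0,0,0,0.094],[-0.039,0.005,0,0,0,0,0.094],[-0.039,0.005,0,0,0,0,0.094],[-0.039,0.005,0,0,0,0,0.094]]' |head -2
python3 -m pendant '[[-0.039,0.005,0,0,0,0,0.094],[-0.039,0.005,0,0,0,0,0.094],[-0.039,0.005,0,0,0,0,0.094],[-0.039,0.005,0,0,0,0,0.094],[-0.039,0.005,0,0,0,0,0.094]]' |head -2
python3 -m pendant '[[-0.039,0.005,0,0,0,0,0.094],[-0.039,0.005,0,0,0,0,0.094],[-0.039,0.005,0,0,0,0,0.094],[0,0,0,0,0,0,0.094],[0,0,0,0,0,0,0.094]]' |head -2
python3 - <<'E'
from h import *
go(492,-401,23)
im=optics.camera("side");cv2.imwrite("pics/d.png",im[:,:,::-1])
E
```

```text
time: 9.17
tcp_pos: [404.8, 303.3, 129.4]
time: 9.58
tcp_pos: [425.6, 104.6, 123.2]
time: 10.0
tcp_pos: [451.0, -90.6, 123.2]
time: 10.42
tcp_pos: [476.2, -285.6, 122.9]
time: 10.83
tcp_pos: [491.2, -402.4, 122.3]
t 10.83 tcp [ 491.2 -402.4  122.3] shift [ 1.3  0.9 99.3] turn [-0.04 -0.06 -0.09] F [-0.4  0.7  0.3] gap 94.0
```

View pics/d.png

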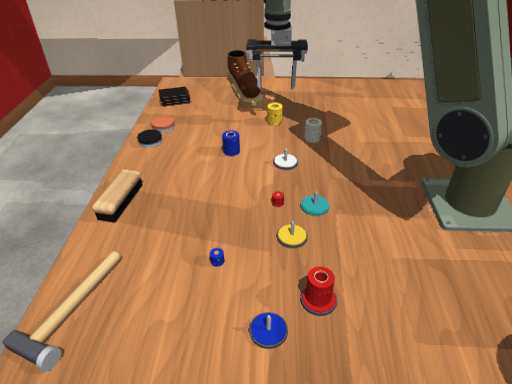

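The red spool is on its stand (320,290). The gripper is above the yellow spool (275,114), with the boot farther back. Descending.

```bash
python3 -m pendant '[[0.001,0.001,0.025,0,0,0,0.094],[0,0,0.025,0,0,0,0.094],[0,0,0.025,0,0,0,0.094],[0,0,0.022,0,0,0,0.094],[0,0,0,0,0,0,0.094]]' |head -4
python3 -m pendant '[[0,0,0,0,0,0,0.03],[0,0,0,0,0,0,0.03],[0,0,0,0,0,0,0.03],[0,0,0,0,0,0,0.03],[0,0,0,0,0,0,0.03]]' |head -2
python3 -m pendant '[[0,0,0,0,0,0,0.03],[0,0,0,0,0,0,0.03],[0,0,0,0,0,0,0.03],[0,0,0,0,0,0,0.03],[0,0,0,0,0,0,0.03]]'
python3 -c "
from h import *
go(446,131)"
```

```text
time: 11.3
tcp_pos: [489.4, -394.1, 20.9]
tcp_rot: [[-0.003, 1.0, -0.008], [1.0, 0.003, 0.009], [0.009, -0.008, -1.0]]
contact_force: [-0.9, 1.4, -0.5]
time: 11.72
tcp_pos: [493.7, -400.7, 28.2]
time: 12.13
tcp_pos: [493.1, -400.2, 27.1]
tcp_rot: [[-0.001, 1.0, 0.001], [1.0, 0.001, -0.001], [-0.001, 0.001, -1.0]]
contact_force: [0.5, -0.0, 3.3]
finger_gap: 0.529
t 12.13 tcp [ 493.1 -400.2   27.1] shift [ 5.313e+02 -4.650e+01 -4.000e-01] turn [0.04 0.04 0.07] F [ 0.5 -0.   3.3] gap 49.7
```

```bash
python3 -m pendant '[[0,0,-0.02,0,0,0,0.03],[0,0,-0.025,0,0,0,0.03],[0,0,-0.025,0,0,0,0.03],[0,0,-0.02,0,0,0,0.03],[0,0,0,0,0,0,0.03]]' |head -2
python3 -m pendant '[[0.038,-0.0033,0,0,0,0,0.03],[0.038,-0.0033,0,0,0,0,0.03],[0.038,-0.0033,0,0,0,0,0.03],[0.038,-0.0033,0,0,0,0,0.03],[0.038,-0.0033,0,0,0,0,0.03]]' |head -2
python3 -m pendant '[[0.038,-0.0033,0,0,0,0,0.03],[0.038,-0.0033,0,0,0,0,0.03],[0.038,-0.0033,0,0,0,0,0.03],[0.038,-0.0033,0,0,0,0,0.03],[0.038,-0.0033,0,0,0,0,0.03]]' |head -2
python3 -m pendant '[[0.038,-0.0033,0,0,0,0,0.03],[0.038,-0.0033,0,0,0,0,0.03],[0.038,-0.0033,0,0,0,0,0.03],[0.037,-0.0033,0,0,0,0,0.03],[0,0,0,0,0,0,0.03]]' |head -2
python3 -m pendant '[[0,0,0,0,0,0,0.03],[0,0,0,0,0,0,0.03],[0,0,0,0,0,0,0.03]]' |head -2
python3 - <<'E'
from h import *
go(446,131)
im=optics.camera("side");cv2.imwrite("pics/e.png",cv2.resize(im[140:290,200:400,::-1],None,fx=3,fy=3))
d=models.regions_of("side","yellow_spool_center");print([(x["p"],x["box"]) for x in d[:2]])
z=arm.read_state()["tcp_pos"][2]-27.1
for q in d[:2]:print(fit([("side",np.array(q["box"],float))],25,z,z+60,(400,100))[:2])
E
```

```text
time: 12.55
tcp_pos: [495.1, -402.3, 121.3]
time: 12.97
tcp_pos: [474.4, -207.6, 114.3]
time: 13.38
tcp_pos: [457.5, -18.0, 114.7]
time: 13.8
tcp_pos: [443.4, 136.5, 114.8]
time: 14.05
tcp_pos: [445.6, 129.9, 115.6]
t 14.05 tcp [445.6 129.9 115.6] shift [ 1.1  0.4 -0. ] turn [-0.08  0.04 -0.01] F [ 0.2 -0.5 -0.4] gap 49.4
[(0.66, [282.1, 177.0, 307.4, 214.5]), (0.5, [302.8, 264.3, 336.9, 308.3])]
(array([447.49132192, 128.50746274]), np.float64(0.10092720239029518))
(array([412.77048267, 359.23399582]), np.float64(2.2487669738122236))
```

View pics/e.png

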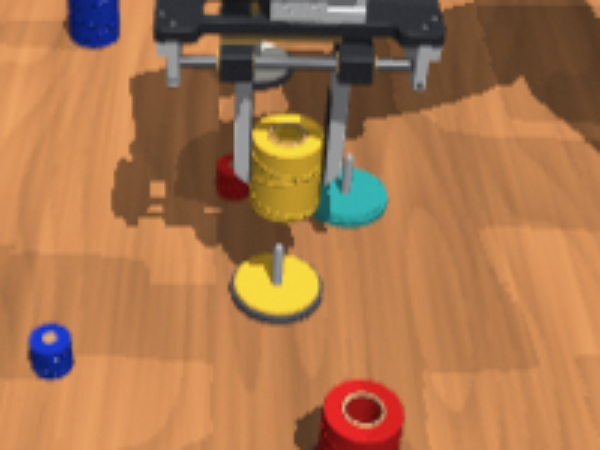

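Yellow spool is upright above the yellow stand (spindle tip at crop (279,250)), and the turquoise look-alike at (350,195) is clear. Lowering.

```bash
python3 -m pendant '[[0.001,0.001,0.02,0,0,0,0.03],[0,0,0.02,0,0,0,0.03],[0,0,0.02,0,0,0,0.03],[0,0,0.015,0,0,0,0.03],[0,0,0,0,0,0,0.03]]' 
python3 -m pendant '[[0,0,0,0,0,0,0.03],[0,0,0,0,0,0,0.094],[0,0,0,0,0,0,0.094],[0,0,0,0,0,0,0.094],[0,0,0,0,0,0,0.094]]' 
python3 -m pendant '[[0,0,0,0,0,0,0.094],[0,0,-0.02,0,0,0,0.094],[0,0,-0.025,0,0,0,0.094],[0,0,-0.025,0,0,0,0.094],[0,0,-0.02,0,0,0,0.094]]' |head -2
python3 -c "
from h import *
go(618.5,-217,24)"
```

```text
time: 14.57
tcp_pos: [444.0, 130.5, 38.4]
tcp_rot: [[0.001, 1.0, -0.007], [1.0, -0.001, -0.001], [-0.001, -0.007, -1.0]]
contact_force: [-0.8, -0.3, -1.2]
finger_gap: 0.527
time: 14.98
tcp_pos: [448.1, 132.1, 42.6]
tcp_rot: [[-0.001, 1.0, 0.003], [1.0, 0.001, 0.0], [0.0, 0.003, -1.0]]
contact_force: [0.1, -0.1, -0.3]
finger_gap: 0.775
time: 15.4
tcp_pos: [447.5, 132.3, 133.4]
t 15.4 tcp [447.5 132.3 133.4] shift [-349.5  170.3  109.7] turn [ 0.11 -0.01  0.08] F [ 0.  -0.3 -0. ] gap 94.0
```

```bash
python3 -m pendant '[[-0.035,0.017,0,0,0,0,0.094],[-0.035,0.017,0,0,0,0,0.094],[-0.035,0.017,0,0,0,0,0.094],[-0.035,0.017,0,0,0,0,0.094],[-0.035,0.017,0,0,0,0,0.094]]' |head -2
python3 -m pendant '[[-0.035,0.017,0,0,0,0,0.094],[-0.035,0.017,0,0,0,0,0.094],[-0.035,0.017,0,0,0,0,0.094],[-0.035,0.017,0,0,0,0,0.094],[-0.0345,0.017,0,0,0,0,0.094]]' |head -2
python3 -m pendant '[[0,0,0,0,0,0,0.094],[0,0,0,0,0,0,0.094],[0,0,0,0,0,0,0.094],[0,0,0,0,0,0,0.094]]' |head -2
python3 - <<'E'
from h import *
go(618.5,-217,24)
im=optics.camera("side");cv2.imwrite("pics/f.png",cv2.resize(im[50:320,140:400,::-1],None,fx=2,fy=2))
E
```

```text
time: 15.82
tcp_pos: [532.9, -44.4, 132.0]
time: 16.23
tcp_pos: [617.9, -219.0, 131.6]
time: 16.57
tcp_pos: [616.8, -215.7, 131.3]
t 16.57 tcp [ 616.8 -215.7  131.3] shift [ -1.3   1.8 107.3] turn [-0.05 -0.04  0.14] F [ 0.8 -0.5  0.3] gap 94.0
```

View pics/f.png

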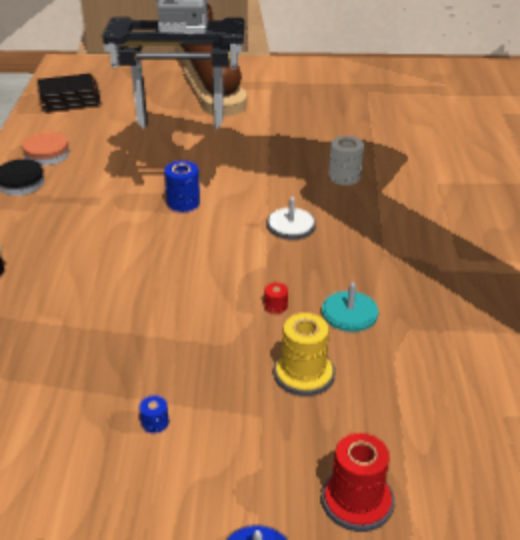

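Yellow (305,350) and red (360,480) are seated upright on their stands, and the gripper is over the blue spool (182,187). Descending and gripping.

```bash
python3 -m pendant '[[-0.001,0.002,0.025,0,0,0,0.094],[0,0,0.028,0,0,0,0.094],[0,0,0.028,0,0,0,0.094],[0,0,0.022,0,0,0,0.094],[0,0,0,0,0,0,0.094]]' |head -4
python3 -m pendant '[[0,0,0,0,0,0,0.03],[0,0,0,0,0,0,0.03],[0,0,0,0,0,0,0.03],[0,0,0,0,0,0,0.03],[0,0,0,0,0,0,0.03]]' |head -2
python3 -m pendant '[[0,0,0,0,0,0,0.03],[0,0,0,0,0,0,0.03],[0,0,0,0,0,0,0.03],[0,0,0,0,0,0,0.03],[0,0,0,0,0,0,0.03]]'
python3 -c "
from h import *
go(495.3,371)"
```

```text
time: 17.03
tcp_pos: [614.7, -214.5, 22.9]
tcp_rot: [[-0.003, 1.0, -0.01], [1.0, 0.003, 0.005], [0.005, -0.01, -1.0]]
contact_force: [-0.9, 1.0, -0.9]
time: 17.45
tcp_pos: [620.6, -218.7, 30.4]
time: 17.87
tcp_pos: [619.8, -218.4, 29.2]
tcp_rot: [[-0.001, 1.0, 0.001], [1.0, 0.001, -0.0], [-0.0, 0.001, -1.0]]
contact_force: [-1.5, 0.2, 4.1]
finger_gap: 0.534
t 17.87 tcp [ 619.8 -218.4   29.2] shift [ 5.896e+02 -1.238e+02 -4.000e-01] turn [0.05 0.03 0.07] F [-1.5  0.2  4.1] gap 50.2
```

```bash
python3 -m pendant '[[0,0,-0.02,0,0,0,0.03],[0,0,-0.025,0,0,0,0.03],[0,0,-0.025,0,0,0,0.03],[0,0,-0.02,0,0,0,0.03],[0,0,0,0,0,0,0.03]]' |head -2
python3 -m pendant '[[0.0368,-0.0078,0,0,0,0,0.03],[0.0368,-0.0078,0,0,0,0,0.03],[0.0368,-0.0078,0,0,0,0,0.03],[0.0368,-0.0078,0,0,0,0,0.03],[0.0368,-0.0078,0,0,0,0,0.03]]' |head -2
python3 -m pendant '[[0.0368,-0.0078,0,0,0,0,0.03],[0.0368,-0.0078,0,0,0,0,0.03],[0.0368,-0.0078,0,0,0,0,0.03],[0.0368,-0.0078,0,0,0,0,0.03],[0.0368,-0.0078,0,0,0,0,0.03]]' |head -2
python3 -m pendant '[[0.0368,-0.0078,0,0,0,0,0.03],[0.0368,-0.0078,0,0,0,0,0.03],[0.0368,-0.0078,0,0,0,0,0.03],[0.0368,-0.0078,0,0,0,0,0.03],[0.0368,-0.0078,0,0,0,0,0.03]]' |head -2
python3 -m pendant '[[0.0368,-0.0068,0,0,0,0,0.03],[0,0,0,0,0,0,0.03],[0,0,0,0,0,0,0.03],[0,0,0,0,0,0,0.03],[0,0,0,0,0,0,0.03]]' |head -2
python3 - <<'E'
from h import *
go(495.3,371)
im=optics.camera("side");cv2.imwrite("pics/g.png",cv2.resize(im[184:384,170:390,::-1],None,fx=2.5,fy=2.5))
d=models.regions_of("side","blue_spool_center");print([(x["p"],x["box"]) for x in d[:2]])
z=arm.read_state()["tcp_pos"][2]-29.2
for q in d[:1]:print(fit([("side",np.array(q["box"],float))],25,z,z+60,(495,370))[:2])
E
```

```text
time: 18.28
tcp_pos: [622.5, -219.8, 123.5]
time: 18.7
tcp_pos: [578.2, -32.6, 116.3]
time: 19.12
tcp_pos: [539.0, 151.2, 116.5]
time: 19.53
tcp_pos: [499.9, 334.8, 116.3]
time: 19.95
tcp_pos: [494.6, 369.0, 117.2]
t 19.95 tcp [494.6 369.  117.2] shift [ 2.   0.7 -0. ] turn [-0.09  0.08 -0.  ] F [ 0.   0.  -0.3] gap 50.5
[(0.95, [250.3, 268.9, 283.6, 315.1])]
(array([498.24470313, 374.45785524]), np.float64(1.089666439476332))
```

View pics/g.png

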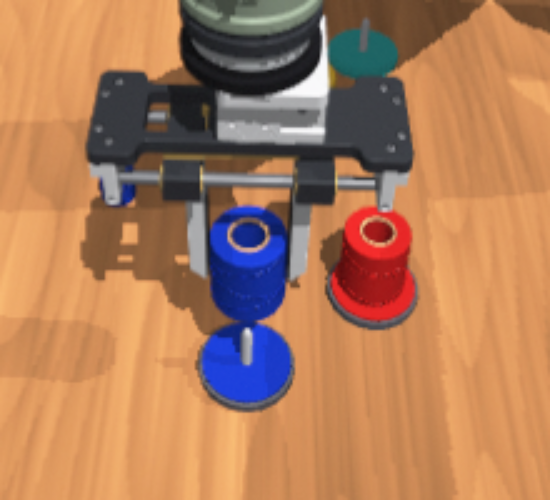

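Blue spool is centred over the blue stand (spindle at (247,330)), and red is clear of the fingers. Lowering.

```bash
python3 -m pendant '[[-0.001,-0.001,0.02,0,0,0,0.03],[0,0,0.02,0,0,0,0.03],[0,0,0.02,0,0,0,0.03],[0,0,0.015,0,0,0,0.03],[0,0,0,0,0,0,0.03]]' 
python3 -m pendant '[[0,0,0,0,0,0,0.03],[0,0,0,0,0,0,0.03],[0,0,0,0,0,0,0.094],[0,0,0,0,0,0,0.094],[0,0,0,0,0,0,0.094]]' |head -4
python3 -m pendant '[[0,0,0,0,0,0,0.094],[0,0,0,0,0,0,0.094],[0,0,-0.02,0,0,0,0.094],[0,0,-0.025,0,0,0,0.094],[0,0,-0.025,0,0,0,0.094]]' |head -2
python3 -m pendant '[[0,0,-0.02,0,0,0,0.094],[0,0,0,0,0,0,0.094]]' |head -2
python3 -c "
from h import *
go(373.5,-303,24)"
```

```text
time: 20.47
tcp_pos: [492.2, 366.9, 40.1]
tcp_rot: [[0.001, 1.0, -0.005], [1.0, -0.001, -0.003], [-0.003, -0.005, -1.0]]
contact_force: [-0.2, 0.2, -1.4]
finger_gap: 0.537
time: 20.88
tcp_pos: [494.7, 369.8, 44.8]
tcp_rot: [[-0.001, 1.0, 0.002], [1.0, 0.001, 0.001], [0.001, 0.002, -1.0]]
contact_force: [0.5, 1.1, 0.8]
time: 21.3
tcp_pos: [492.9, 369.0, 113.3]
time: 21.47
tcp_pos: [497.2, 371.5, 139.1]
t 21.47 tcp [497.2 371.5 139.1] shift [-674.9 -125.7  110.6] turn [ 0.52 -0.29  0.08] F [0.4 0.1 0.9] gap 93.6
```

```bash
python3 -m pendant '[[-0.0374,-0.0068,0,0,0,0,0.094],[-0.0374,-0.0068,0,0,0,0,0.094],[-0.0374,-0.0068,0,0,0,0,0.094],[-0.0374,-0.0068,0,0,0,0,0.094],[-0.0374,-0.0068,0,0,0,0,0.094]]' |head -2
python3 -m pendant '[[-0.0374,-0.0068,0,0,0,0,0.094],[-0.0374,-0.0068,0,0,0,0,0.094],[-0.0374,-0.0068,0,0,0,0,0.094],[-0.0374,-0.0068,0,0,0,0,0.094],[-0.0374,-0.0068,0,0,0,0,0.094]]' |head -2
python3 -m pendant '[[-0.0374,-0.0068,0,0,0,0,0.094],[-0.0374,-0.0068,0,0,0,0,0.094],[-0.0374,-0.0068,0,0,0,0,0.094],[-0.0374,-0.0068,0,0,0,0,0.094],[-0.0374,-0.0068,0,0,0,0,0.094]]' |head -2
python3 -m pendant '[[-0.0374,-0.0068,0,0,0,0,0.094],[-0.0374,-0.0068,0,0,0,0,0.094],[-0.0374,-0.0068,0,0,0,0,0.094],[0,0,0,0,0,0,0.094],[0,0,0,0,0,0,0.094]]' |head -2
python3 -m pendant '[[0,0,0,0,0,0,0.094],[0,0,0,0,0,0,0.094],[0,0,0,0,0,0,0.094]]' |head -2
python3 - <<'E'
from h import *
go(373.5,-303,24)
im=optics.camera("side");cv2.imwrite("pics/i.png",im[:,:,::-1])
E
```

```text
time: 21.88
tcp_pos: [458.5, 180.8, 132.0]
time: 22.3
tcp_pos: [424.8, -6.0, 132.3]
time: 22.72
tcp_pos: [391.2, -192.9, 132.4]
time: 23.13
tcp_pos: [371.3, -304.9, 132.3]
time: 23.38
tcp_pos: [372.4, -302.2, 133.0]
t 23.38 tcp [ 372.4 -302.2  133. ] shift [ -0.9   1.2 109. ] turn [-0.03 -0.06  0.19] F [ 0.9  0.6 -0.2] gap 94.4
```

View pics/i.png

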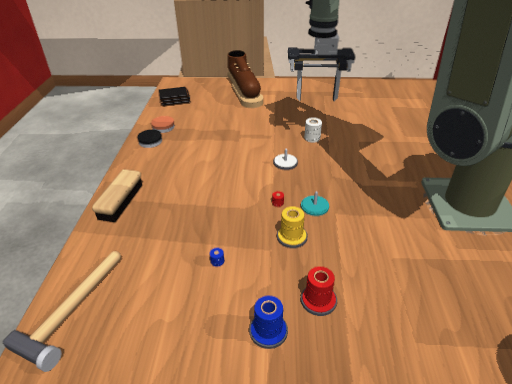

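Blue (268,320), red (320,290) and yellow (292,227) are all seated. The gripper is over the white spool (313,130). Descending.

```bash
python3 -m pendant '[[-0.001,0.001,0.027,0,0,0,0.094],[0,0,0.028,0,0,0,0.094],[0,0,0.028,0,0,0,0.094],[0,0,0.022,0,0,0,0.094],[0,0,0,0,0,0,0.094]]' |head -4
python3 -m pendant '[[0,0,0,0,0,0,0.03],[0,0,0,0,0,0,0.03],[0,0,0,0,0,0,0.03],[0,0,0,0,0,0,0.03],[0,0,0,0,0,0,0.03]]' |head -2
python3 -m pendant '[[0,0,0,0,0,0,0.03],[0,0,0,0,0,0,0.03],[0,0,0,0,0,0,0.03],[0,0,0,0,0,0,0.03],[0,0,0,0,0,0,0.03]]'
python3 -c "
from h import *
go(458.7,-163.6)"
```

```text
time: 23.85
tcp_pos: [370.6, -300.5, 24.2]
tcp_rot: [[-0.003, 1.0, -0.006], [1.0, 0.003, 0.007], [0.007, -0.006, -1.0]]
contact_force: [-0.4, 0.7, -0.0]
time: 24.27
tcp_pos: [374.2, -305.8, 29.9]
time: 24.68
tcp_pos: [373.7, -305.3, 29.1]
tcp_rot: [[-0.001, 1.0, 0.001], [1.0, 0.001, -0.001], [-0.001, 0.001, -1.0]]
contact_force: [0.1, 1.4, 5.4]
finger_gap: 0.536
t 24.68 tcp [ 373.7 -305.3   29.1] shift [141.6  85.2  -0. ] turn [0.04 0.04 0.06] F [0.1 1.4 5.4] gap 50.4
```

```bash
python3 -m pendant '[[0,0,-0.02,0,0,0,0.03],[0,0,-0.025,0,0,0,0.03],[0,0,-0.025,0,0,0,0.03],[0,0,-0.02,0,0,0,0.03],[0,0,0,0,0,0,0.03]]' |head -2
python3 -m pendant '[[0.0283,0.017,0,0,0,0,0.03],[0.0283,0.017,0,0,0,0,0.03],[0.0283,0.017,0,0,0,0,0.03],[0.0283,0.017,0,0,0,0,0.03],[0.0283,0.017,0,0,0,0,0.03]]' |head -2
python3 -m pendant '[[0,0,0,0,0,0,0.03],[0,0,0,0,0,0,0.03],[0,0,0,0,0,0,0.03],[0,0,0,0,0,0,0.03],[0,0,0,0,0,0,0.03]]' |head -2
python3 - <<'E'
from h import *
go(458.7,-163.6)
im=optics.camera("side");cv2.imwrite("pics/j.png",cv2.resize(im[60:210,200:400,::-1],None,fx=3,fy=3))
d=models.regions_of("side","white_spool_center");print([(x["p"],x["box"]) for x in d[:2]])
z=arm.read_state()["tcp_pos"][2]-29.2
for q in d[:1]:print(fit([("side",np.array(q["box"],float))],25,z,z+60,(459,-160))[:2])
E
```

```text
time: 25.1
tcp_pos: [375.3, -307.3, 122.2]
time: 25.52
tcp_pos: [457.3, -161.4, 116.4]
time: 25.93
tcp_pos: [457.3, -164.2, 117.9]
t 25.93 tcp [ 457.3 -164.2  117.9] shift [ 0.6  1.4 -0. ] turn [-0.05 -0.01 -0.04] F [-0.8 -0.1 -0.9] gap 50.7
[(0.68, [277.7, 108.7, 301.7, 145.1]), (0.19, [245.7, 323.1, 289.4, 349.3])]
(array([ 452.73248997, -148.24054655]), np.float64(5.571174211966593))
```

View pics/j.png

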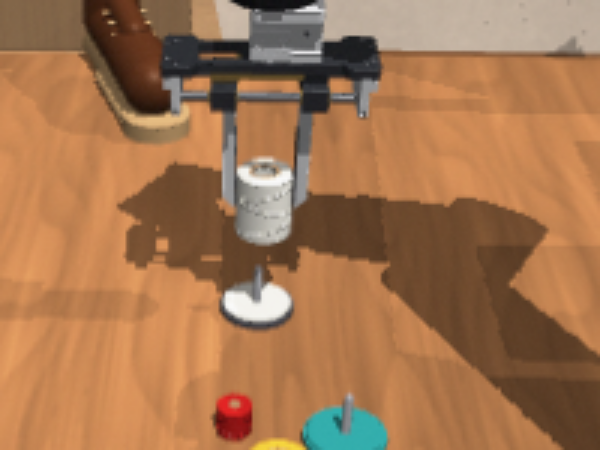

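The network box disagrees with the picture (residual 5.6 px). I'll fit the edges I read off the crop instead (x 235–293, y 158–244).

Run:
```python
from h import *
print(fit([("side",np.array([278.2,112.6,297.6,141.3]))],25,88.7,148.7,(459,-160))[:2])
```

```text
(array([ 457.84252425, -159.71312331]), np.float64(0.26674459744906187))
```

```bash
python3 -m pendant '[[-0.002,0.001,0.02,0,0,0,0.03],[0,0,0.02,0,0,0,0.03],[0,0,0.02,0,0,0,0.03],[0,0,0.015,0,0,0,0.03],[0,0,0,0,0,0,0.03]]' 
python3 -m pendant '[[0,0,0,0,0,0,0.03],[0,0,0,0,0,0,0.03],[0,0,0,0,0,0,0.094],[0,0,0,0,0,0,0.094],[0,0,0,0,0,0,0.094]]' |head -4
python3 -m pendant '[[0,0,0,0,0,0,0.094],[0,0,0,0,0,0,0.094],[0,0,-0.02,0,0,0,0.094],[0,0,-0.025,0,0,0,0.094],[0,0,-0.025,0,0,0,0.094]]' |head -2
python3 -m pendant '[[0,0,-0.025,0,0,0,0.094],[-0.03,0,-0.025,0,0,0,0.094],[-0.03,0,-0.025,0,0,0,0.094],[-0.03,0,0,0,0,0,0.094],[-0.03,0,0,0,0,0,0.094]]' |head -2
python3 -m pendant '[[-0.03,0,0,0,0,0,0.094],[-0.03,0,0,0,0,0,0.094],[-0.03,0,0,0,0,0,0.094],[0,0,0,0,0,0,0.094],[0,0,0,0,0,0,0.094]]'
python3 - <<'E'
from h import *
for c in P:
    im=optics.camera(c)[:,:,::-1]; cv2.imwrite(f"pics/end_{c}.png",im)
E
```

```text
time: 26.45
tcp_pos: [456.0, -164.4, 40.3]
tcp_rot: [[0.0, 1.0, -0.006], [1.0, -0.0, 0.003], [0.003, -0.006, -1.0]]
contact_force: [0.2, 0.7, -2.2]
finger_gap: 0.536
time: 26.87
tcp_pos: [460.2, -165.9, 44.7]
tcp_rot: [[-0.001, 1.0, 0.002], [1.0, 0.001, -0.001], [-0.001, 0.002, -1.0]]
contact_force: [0.5, -0.5, -0.6]
time: 27.28
tcp_pos: [458.3, -164.8, 113.6]
time: 27.7
tcp_pos: [460.6, -287.5, 191.4]
time: 28.12
tcp_pos: [459.0, -376.4, 188.1]
tcp_rot: [[0.001, 1.0, -0.0], [1.0, -0.001, 0.001], [0.001, -0.0, -1.0]]
contact_force: [0.3, 0.7, -0.3]
finger_gap: 1.002
```

View pics/end_side.png

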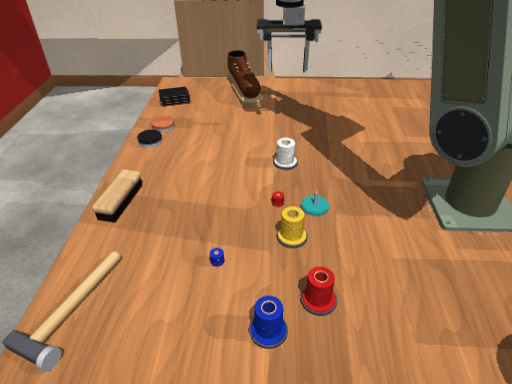

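View pics/end_top.png

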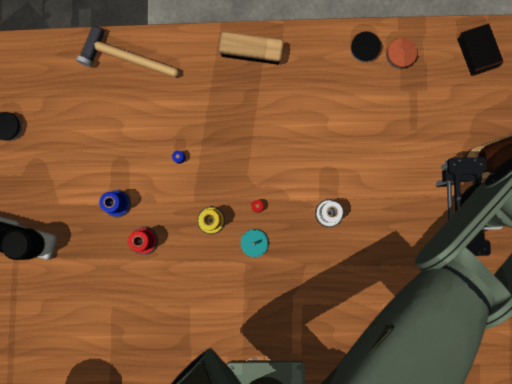

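All four spools sit upright in the bores' view: white (286,155), yellow (292,228), red (320,290) and blue (268,322). Both bobbins are at their original pixels. Handing in.

```bash
python3 -c "
from bench import workorder;print(workorder.finish_job())"
```

```text
the job is handed in; nothing more can be done
None
```

I put the four big spools on the stands of their own colour in the order red, yellow, blue, white, let go of each one, and handed the job in at about 28 s.

**Final check:** the last side and top pictures show all four spools upright over their spindles and resting on the felt. This was judged by eye; I did not measure seated heights. Both bobbins and the turquoise stand are where they started. The gripper is open and clear, and the last force reading was near zero.

**Disagreements along the way:**
- **White spool:** the network's outline of it while held was off (5.6 px misfit), so I fitted its edges by hand from a crop.
- **Side camera:** its position fits differed from the arm's own readings by up to about 5 mm while carrying. I split or absorbed the difference, as the bore leaves 8 mm of clearance all round.
- **Release height:** I let go of yellow, blue and white about 5 mm above the felt and red about 3 mm, because the arm rose a few mm as it settled. They dropped onto the felt.

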